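Dial a weld job number on the bench control and call it up

ROBOT

A 6-joint arm with a two-finger parallel gripper is mounted at the origin on the work surface. World frame = base frame: x ahead of the robot, y to its left, z up, the work surface at z = 0. Lengths are in m, angles in rad, forces in N, time in s.
With the tool pointing down it reaches from about 0.3 to 0.75 m from the base axis. Payload 8.5 kg.
Tool frame: the origin (TCP) lies between the finger pads, 19 mm behind the fingertips; this is the grasp point; z points along the fingers, y is the line along which they close (so a half turn about z gives the same grasp; the last joint's range is limited). The gripper opens to 88 mm and grips with 3 to 60 N. Pads are 18 mm wide; open, the fingers measure 123 mm over their backs; the gripper's body (75 mm by 187 mm) begins 45 mm behind the grasp point.
Start: joints at [-1.536, 0.381, 1.297, -0, 1.464, -0.215], TCP at [0.136, -0.533, 0.257] pointing down, gripper open.
Joint ranges: [-3.11, 3.11], [-0.89, 2.33], [0.22, 2.48], [-1.42, 4.56], [0.17, 2.85], [-2.88, 2.88]. Speed limits (rad/s): [2.39, 2.39, 3.14, 3.14, 3.14, 3.14].

INTERFACE

Orientations are given as a unit quaternion [x, y, z, w].
In Python, from rig import env gives the robot as it stands. The module is installed in compiled form; this text tells all that it offers.
- The arm moves only by the tool carry_out, never from a script. Its argument "increments" is one flat list of numbers, 5 for each row, row after row: the shift along the world's x, y, z in mm, then the turn about the world's z in rad, then the finger opening in mm, from 0 to 88.1. A call has 1 to 8 rows; each row shifts and turns the commanded pose from where the row before left it; what a row does not reach is not made up. A row lasts 1/10 s, in which the tool goes at most 50 mm and 8.59 degrees, less where a joint would pass 70% of its speed; a pose out of reach is approached as far as the arm can. A call with a gripper value outside its range is refused whole. The fingers move at their own pace and stop on an object; "squeeze" is the grip in N (left out, the last holds). Time passes only in rows, so rows that do not move let the fingers close. It gives the time, the measured TCP pose, the force, the opening and the grip force at its end, in the units of the state.
- env.observe(): the state, without advancing time (a new reading comes with each control period).
- env.capture(name): name is "scene" or "top" or "wrist"; returns a dict with "img" (400x640x3 uint8, blue, green, red), "mtx" (3x3 intrinsics, pixels), "origin" and "orientation" of the camera in the world; the wrist camera has in their place "tool_from_camera" (4x4, takes a point from camera to tool coordinates, whose origin is the TCP and whose axes are the flange's). Camera axes: x right, y down, z forward; pixel columns grow to the right and rows downward; lengths in m; the calibration is good to about 2 mm. A picture is of the moment at which its call begins: read the wrist's pose just before it. There is no depth.
- env.finish_job(): hands the job in; it is judged then, once.
The state is a dict: "t": time; "joint_positions": joint angles; "qvel": joint speeds; "effort": joint torques, N m; "ee_pos": TCP position; "tool_rot": TCP orientation; "force": force on the tool from outside, world axes, zero at the start; "moment": the same for the moment, N m; "finger_gap": opening from 0.0 (shut) to 1.0 (fully open); "gripper_force": force on a finger pad.
Only numpy, scipy, OpenCV 4.12 (cv2) and the standard library are available. Lean on these libraries where they do the work, as an engineer would, in place of code of your own. Each camera call takes 0.05 s, during which the arm holds its last target. There are 200 camera calls.

TASK

Call up weld job 6-3-5 on the welding set's bench control: standing at the side with the round push button, set the left dial to 6, the middle dial to 3 and the right dial to 5, each resting in its click (the pointer reads 0 at the broad mark and goes up by one at each mark clockwise). Then press the round button fully home and let it spring back, and leave the tools and parts lying around and on the control where they are.

Things in the scene. Friction and masses are not known exactly. Their poses are not given: they have to be found in the camera images.
- console: bench control: fixed dark steel case 220 (x) x 350 (y) mm, flat grey panel 95 mm above the bench. Origin under its centre at bench height; -x is the front (button side), +y the operator's left. Dials at x = 5 mm, y = 105 (left), 0, -105 mm (right); button at x = -75, y = 0. Guard bars along x at y = +-183 mm, tops 141 mm above the bench. Display and lamps beside the button, under 9 mm high
- console_marks (a point): centre of the middle dial's ring of marks, on the panel, axes as the console's. Each dial has ten black marks 30 deg apart, 34 mm and more from its axis: 0 (broad, long) at 135 deg anticlockwise from the console's +x (from above), then 1, 2 ... clockwise; 5 long and thin; 9 at 135 deg clockwise from +x. The quarter facing the button has none
- left_dial (a joint): left dial. 0 rad with the pointer on the 0 mark, growing as it turns clockwise (from above): 0.5236 rad a click, so number n is n x 0.5236, up to 4.712 at 9; stops just beyond 0 and 9. A sprung ball pulls it to the nearest number: a turn of about 0.1 N m takes it over to the next, and let go within 10 deg of a number it clicks home by itself
- left_dial_grip (a point): on the left dial's axis, 33 mm above the panel (TCP here: fingertips 3 mm over the skirt); x axis along the bar to the pointer's nose, z up. Black knob: skirt 60 mm across, top 11 mm above the panel; upright bar grip on it, 14 mm thick, 11 to 41 mm above the panel, reaching 25 mm behind the axis, 32 mm ahead to its pointed nose; white line on its top from axis to nose
- middle_dial (a joint): middle dial. 0 rad with the pointer on the 0 mark, growing as it turns clockwise (from above): 0.5236 rad a click, so number n is n x 0.5236, up to 4.712 at 9; stops just beyond 0 and 9. A sprung ball pulls it to the nearest number: a turn of about 0.1 N m takes it over to the next, and let go within 10 deg of a number it clicks home by itself
- middle_dial_grip (a point): on the middle dial's axis, 33 mm above the panel (TCP here: fingertips 3 mm over the skirt); x axis along the bar to the pointer's nose, z up. Black knob: skirt 60 mm across, top 11 mm above the panel; upright bar grip on it, 14 mm thick, 11 to 41 mm above the panel, reaching 25 mm behind the axis, 32 mm ahead to its pointed nose; white line on its top from axis to nose
- right_dial (a joint): right dial. 0 rad with the pointer on the 0 mark, growing as it turns clockwise (from above): 0.5236 rad a click, so number n is n x 0.5236, up to 4.712 at 9; stops just beyond 0 and 9. A sprung ball pulls it to the nearest number: a turn of about 0.1 N m takes it over to the next, and let go within 10 deg of a number it clicks home by itself
- right_dial_grip (a point): on the right dial's axis, 33 mm above the panel (TCP here: fingertips 3 mm over the skirt); x axis along the bar to the pointer's nose, z up. Black knob: skirt 60 mm across, top 11 mm above the panel; upright bar grip on it, 14 mm thick, 11 to 41 mm above the panel, reaching 25 mm behind the axis, 32 mm ahead to its pointed nose; white line on its top from axis to nose
- enter (a joint): travel of the sprung push button: 0 up, 0.007 m fully down; 1.5 N starts it, 5 N holds it fully down; it springs back by itself
- enter_top (a point): centre of the top face of the round black push button, 36 mm across, 19 mm above the panel when up (collar 52 mm across, 12 mm high); z up, moves with the button
- marker: bystander: flat aluminium soapstone holder, 20 x 145 x 10 mm, lying on the panel's far strip beyond the dials; origin under its centre, long axis y
- pliers: bystander: welding pliers with rubber handles, 200 x 80 mm, 20 mm high, lying to the left of the console; origin under the middle, jaws to +x
- tube: bystander: stainless tube stub standing upright to the right of the console, 54 mm across, 85 mm tall, origin under its centre
- wire_brush: bystander: wire brush with wooden back, 250 x 30 x 36 mm, origin under its middle, bristle end to +x
- chip_hammer: bystander: chipping hammer, 260 mm long, head 120 mm wide, 27 mm high, origin under its middle, head to +x
- flange: bystander: two-bolt steel exhaust flange lying flat, 75 x 125 x 10 mm, origin under its centre
- magnet_square: bystander: triangular magnetic welding square, about 110 mm sides, 14 mm thick, origin under its right-angled corner
- spray_can: bystander: standing spray can, 66 mm across, 190 mm tall, origin under its centre

How it is judged:
On the way, in this order (a step that is already met when the one before it is completed fails the run):
1. the three dials rest at 6, 3 and 5 (left, middle, right), each within a quarter click (value of joint left_dial between 3.0116 and 3.2716 rad and value of joint middle_dial between 1.4408 and 1.7008 rad and value of joint right_dial between 2.488 and 2.748 rad), for 0.2 s.
2. with the dials so set, the push button is pressed home (more than 5 of its 7 mm) (all of step 1 and value of joint enter above 0.005 m), for 0.05 s.
At the end, for the whole second after the job is handed in: left dial at 6, middle dial at 3, right dial at 5, each within 0.13 rad (a quarter click) and at rest; push button up again (within 1.5 mm); everything released (all of step 1 and velocity of joint left_dial between -0.3 and 0.3 rad/s and velocity of joint middle_dial between -0.3 and 0.3 rad/s and velocity of joint right_dial between -0.3 and 0.3 rad/s and value of joint enter below 0.0015 m); the robot touches nothing.
It fails at once if a tool or part lying around or on the control is shifted by more than 30 mm (distance of any of marker, pliers, tube, wire_brush, chip_hammer, flange, magnet_square, spray_can from where it was at the start of the episode above 0.03 m).
It also fails if it takes over 67 s, if anything falls off the work surface, if the arm or the gripper's body presses on something with over 40 N, if the wrist force passes 120 N, or if a joint passes its speed limit or range.

## Working session

There is one attempt and no reset: what is moved stays moved. The work goes in short steps, Python scripts to look and compute and a tool call to move; the robot and the scene stay as the last step left them, time stands still between calls to the robot, and variables do not carry over. Pictures are saved under pics/ and viewed, at most 10 in all, crops included, and the job is handed in when it is done.

Besides the shell and the picture viewer there is one more tool, called after "Request:" as name(argument=value, ...) on one line, values as JSON. carry_out: Moves the arm, as the interface text tells. Its arguments: {"type":"object","properties":{"increments":{"type":"array"},"squeeze":{"type":"number"}},"required":["increments"]}

```bash
mkdir -p pics
cat > h.py <<'E'
import numpy as np, cv2
from scipy.spatial.transform import Rotation as R
def pose(c, st=None):
    if 'tool_from_camera' in c:
        T=np.array(c['tool_from_camera']); W=np.eye(4); W[:3,:3]=R.from_quat(st['tool_rot']).as_matrix(); W[:3,3]=st['ee_pos']
        M=W@T; return M[:3,:3],M[:3,3]
    o=np.array(c['orientation']); r=R.from_quat(o).as_matrix() if o.size==4 else o.reshape(3,3)
    return r,np.array(c['origin'])
def ray(c,px,z,st=None):
    r,o=pose(c,st); px=np.atleast_2d(np.array(px,float))
    d=(np.linalg.inv(c['mtx'])@np.c_[px,np.ones(len(px))].T).T@r.T
    return o+d*((z-o[2])/d[:,2])[:,None]
def proj(c,P,st=None):
    r,o=pose(c,st); p=(np.atleast_2d(P)-o)@r@np.array(c['mtx']).T; return p[:,:2]/p[:,2:]
E
python3 - <<'E'
from rig import env
import cv2,pickle
s=env.observe();print(s)
for n in('top','scene'):
    c=env.capture(n);pickle.dump(c,open(n+'.pkl','wb'));cv2.imwrite(f'pics/{n}0.png',c['img']);print(n,c['mtx'],c['origin'],c['orientation'])
E
```

```text
{'t': 0.0, 'joint_positions': array([-1.53629057e+00,  3.81217519e-01,  1.29822558e+00, -6.52264218e-06,
        1.46356003e+00, -2.15267991e-01]), 'qvel': array([-0.0003388 , -0.00063213,  0.00063697,  0.00111565, -0.00059951,
       -0.00068782]), 'effort': array([-1.47613904e-03, -4.37932599e+01, -2.24559438e+01,  7.12791737e-02,
        3.52045975e-02, -1.01296882e-04]), 'ee_pos': array([ 0.13595672, -0.53269189,  0.25683805]), 'tool_rot': array([ 9.92211474e-01,  1.24562806e-01,  6.04239696e-05, -7.02647967e-04]), 'force': array([ 0.82847967, -0.29902054,  0.52427038]), 'moment': array([ 0.00083807, -0.02665517, -0.03608496]), 'gripper_force': 0.0, 'finger_gap': 1.0001154154372338}
top [[422.27667405   0.         319.83115005]
 [  0.         422.27667405 196.63831068]
 [  0.           0.           1.        ]] [0.30317324 0.02256128 1.29825069] [ 0.70993369 -0.69930061  0.06767341 -0.04891949]
scene [[465.90118447   0.         319.73261068]
 [  0.         465.90118447 193.47989068]
 [  0.           0.           1.        ]] [ 1.54805788 -0.71788077  1.1063343 ] [ 0.79518407  0.42470265 -0.19965629 -0.38398871]
```

View pics/top0.png

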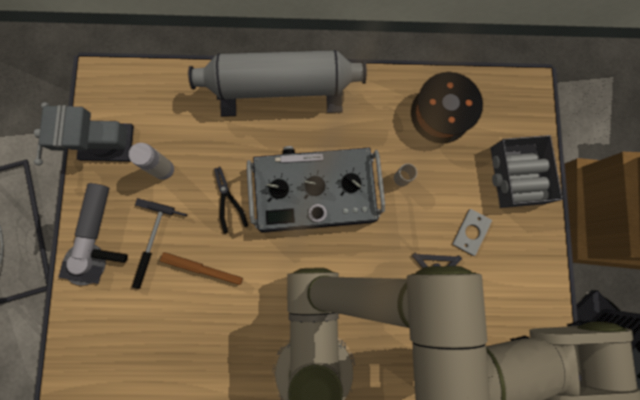

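View pics/scene0.png

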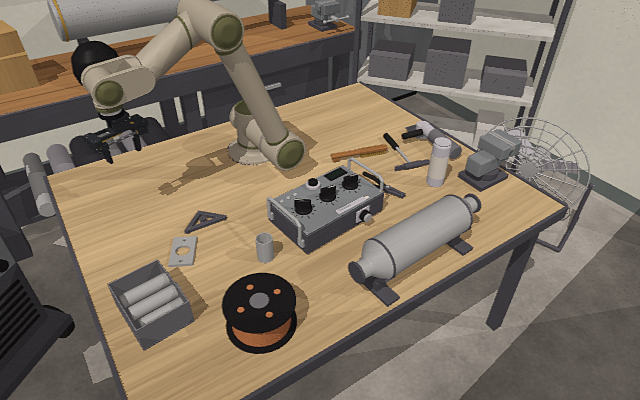

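The top view shows the console with its front towards the robot. The left dial is at about (275,188), middle (315,186), right (352,183), button (318,212); the marker lies on the far strip at (300,157), and the tube is at (405,175). I'll cast these onto their known heights and move in for a wrist view.

Run:
```python
from h import *; import pickle
c=pickle.load(open('top.pkl','rb'))
P=ray(c,[(275,188),(315,186),(352,183)],.115);B=ray(c,[(318,212)],.114);K=ray(c,[(255,158),(372,149),(382,220),(260,229)],.095)
print(P.round(3),B.round(3),K.round(3),K.mean(0))
d=P[0]-P[2];print(np.hypot(*d[:2]),np.degrees(np.arctan2(-d[0],d[1])))
cv2.imwrite('pics/topcrop.png',cv2.resize(c['img'][140:245,235:435],None,fx=4,fy=4,interpolation=cv2.INTER_CUBIC))
```

```text
[[ 0.523  0.12   0.115]
 [ 0.531  0.007  0.115]
 [ 0.542 -0.099  0.115]] [[ 0.457 -0.003  0.114]] [[ 0.615  0.183  0.095]
 [ 0.649 -0.161  0.095]
 [ 0.439 -0.188  0.095]
 [ 0.408  0.161  0.095]] [ 0.52775609 -0.0012334   0.095     ]
0.2202020461624583 4.8226856920649555
```

View pics/topcrop.png

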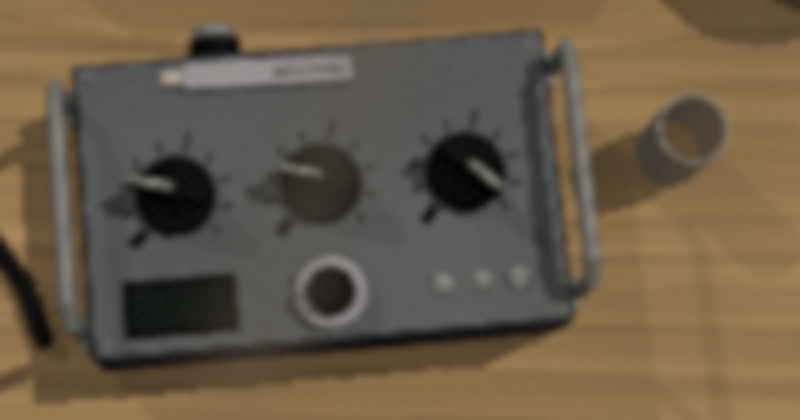

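The zoomed crop shows the left dial's pointer near mark 2, the middle's near 2, and the right's near 9 (pointing towards the lower right). Measured dial spacing and button offset fit the given sizes (220 vs 210 mm, about 75 mm), and the yaw is about 5°. I'll go over the console.

Request:
carry_out(increments=[15,33,15,0.07,88,25,33,12,0.07,88,25,33,10,0.07,88,25,33,10,0.07,88,25,33,10,0.07,88,25,33,10,0.07,88,25,33,10,0.07,88,25,33,10,0.07,88])

```text
t: 0.9
ee_pos: [0.3266, -0.2673, 0.3447]
tool_rot: [0.919, 0.395, -0.0, -0.0]
force: [1.1, -0.2, 0.0]
finger_gap: 0.997
gripper_force: 0.0
```

Request:
carry_out(increments=[25,33,8,0.07,88,25,33,8,0.07,88,25,33,8,0.07,88,25,33,8,0.07,88,25,33,5,0.07,88,25,33,5,0.07,88,25,33,5,0.07,88,10,20,0,0.07,88])

```text
t: 1.7
ee_pos: [0.5123, -0.0156, 0.3913]
tool_rot: [0.773, 0.634, 0.0, -0.0]
force: [0.5, -0.5, -0.5]
finger_gap: 0.999
gripper_force: 0.0
```

Run:
```python
from h import *; import pickle
from rig import env
s=env.observe();c=env.capture('wrist');pickle.dump((s,c),open('w1.pkl','wb'));cv2.imwrite('pics/w1.png',c['img'])
print(s['t'],s['ee_pos'],s['joint_positions'],s['force'],c['tool_from_camera'],c['mtx'][0])
```

```text
1.7 [ 0.51228756 -0.01564706  0.39130544] [-2.62007804e-01  2.52748135e-01  1.10762809e+00  3.52898480e-04
  1.78134362e+00 -6.58477741e-02] [ 0.5137908  -0.47549804 -0.48152692] [[ 1.58342853e-04 -9.61911967e-01 -2.73359365e-01  6.97558170e-02]
 [ 9.99999382e-01 -1.48426198e-04  1.10153786e-03 -8.01161829e-05]
 [-1.10015614e-03 -2.73359371e-01  9.61911349e-01 -1.27224933e-01]
 [ 0.00000000e+00  0.00000000e+00  0.00000000e+00  1.00000000e+00]] [333.93238224   0.         318.82789077]
```

View pics/w1.png

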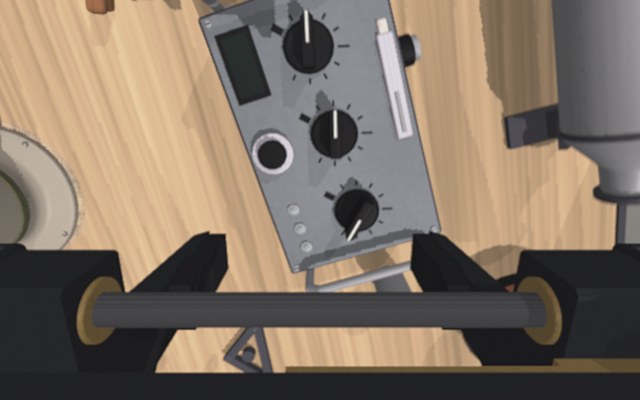

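The wrist view shows all three dials clearly: left at (308,46) pointing up, middle at (334,133) pointing up, right at (357,211) pointing to the lower left at (350,238). The button is at (272,154). I'll fit the white lines (height 136 mm) and the button.

```bash
cat > fit.py <<'E'
from h import *
def line(c,s,p,r=45,z=.136,near=None):
    """white pointer line near px p -> (axis end, nose end) xy at z"""
    hsv=cv2.cvtColor(c['img'],cv2.COLOR_BGR2HSV)
    g=c['img'].min(2).astype(int); yy,xx=np.mgrid[:400,:640]
    dark=((c['img'].max(2)<70)).astype(np.uint8); hull=np.zeros_like(dark)
    roi=(np.hypot(xx-p[0],yy-p[1])<r)
    n,l,st,_=cv2.connectedComponentsWithStats(((g>150)&roi).astype(np.uint8))
    best=max(range(1,n),key=lambda i:st[i,4]-2*np.hypot(*(np.argwhere(l==i).mean(0)[::-1]-p)))
    q=np.argwhere(l==best)[:,::-1].astype(float)
    W=ray(c,q,z,s)[:,:2]; m=W.mean(0); u=np.linalg.svd(W-m)[2][0]; t=(W-m)@u
    return len(q),m+u*t.min(),m+u*t.max()
def skirt(c,s,p,r=30,z=.106,th=60):
    d=(c['img'].max(2)<th).astype(np.uint8); yy,xx=np.mgrid[:400,:640]; d&=(np.hypot(xx-p[0],yy-p[1])<r).astype(np.uint8)
    d=cv2.morphologyEx(d,cv2.MORPH_OPEN,np.ones((9,9)))
    q=max(cv2.findContours(d,0,1)[0],key=cv2.contourArea)[:,0]
    W=ray(c,q,z,s)[:,:2].astype(np.float32); (cx,cy),rad=cv2.minEnclosingCircle(W); return np.array([cx,cy]),rad
E
python3 - <<'E'
from fit import *; import pickle
s,c=pickle.load(open('w1.pkl','rb'))
for n,p in dict(L=(308,42),M=(334,128),R=(355,216)).items():
    k,a,b=line(c,s,p,30); sc,r=skirt(c,s,p,32)
    if np.hypot(*(a-sc))>np.hypot(*(b-sc)): a,b=b,a
    print(n,k,'axis',a.round(4),'nose',b.round(4),'len',np.hypot(*(b-a)).round(4),'ang',np.degrees(np.arctan2(*(b-a)[::-1])).round(1),'skirt',sc.round(4),round(r,4))
sc,r=skirt(c,s,(272,154),22,.114);print('btn',sc,r)
K=ray(c,[(203,18),(293,270),(439,231)],.095,s);print(K.round(4))
E
```

```text
L 93 axis [0.5252 0.1118] nose [0.5293 0.1382] len 0.0267 ang 81.1 skirt [0.525  0.1107] 0.0286
M 81 axis [0.5359 0.0072] nose [0.5413 0.0366] len 0.0298 ang 79.7 skirt [0.5354 0.0071] 0.0292
R 72 axis [ 0.547  -0.0977] nose [ 0.5275 -0.1219] len 0.0311 ang -128.9 skirt [ 0.5466 -0.0949] 0.029
btn [ 0.45709243 -0.00129793] 0.016885144636034966
[[ 0.413   0.1652  0.095 ]
 [ 0.445  -0.1693  0.095 ]
 [ 0.653  -0.1503  0.095 ]]
```

Everything fits the given sizes: spacing 210 mm, yaw 6.0°, dials at 2, 2 and 9, button where it should be. I'll go to the left dial, axis (0.525, 0.112), with the bar at 81°.

Request:
carry_out(increments=[2,21,-25,0.01,60,2,21,-33,0.01,50,2,21,-33,0.01,50,2,21,-33,0.01,50,2,21,-33,0,50,2,21,-33,0,50,1,2,-10,0,50,0,0,0,0,50], squeeze=15)

```text
t: 2.55
ee_pos: [0.5235, 0.1098, 0.1904]
tool_rot: [0.762, 0.648, -0.001, -0.001]
force: [0.2, 0.5, 0.6]
finger_gap: 0.566
gripper_force: 0.0
```

Run:
```python
from h import *; import pickle
from rig import env
s=env.observe();c=env.capture('wrist');pickle.dump((s,c),open('w2.pkl','wb'));cv2.imwrite('pics/w2.png',c['img'])
print(s['t'],s['ee_pos'],s['finger_gap'],2*np.arctan2(s['tool_rot'][1],s['tool_rot'][0])); print(proj(c,[[.525,.112,.136],[.5293,.1382,.136]],s))
```

```text
2.55 [0.52352939 0.10977747 0.19043807] 0.5664839218110446 1.4100311179893326
[[320.79954477 218.79495113]
 [320.97536314 173.93800538]]
```

View pics/w2.png

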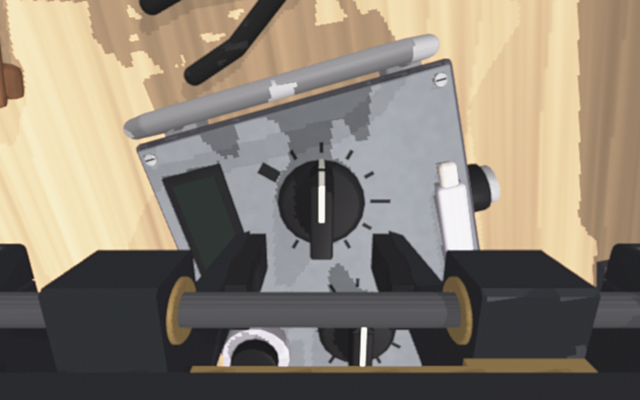

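The picture shows the pointer line from (321,160) to (321,222), midway between the fingers as predicted. I'll descend and close.

Request:
carry_out(increments=[1,1,-22,0,50,0,1,-20,0,50,0,0,-20,0,50,0,0,0,0,50,0,0,0,0,10,0,0,0,0,10,0,0,0,0,10,0,0,0,0,10], squeeze=15)

```text
t: 3.4
ee_pos: [0.5252, 0.112, 0.1302]
tool_rot: [0.762, 0.648, 0.0, 0.0]
force: [-0.9, 0.4, -0.3]
finger_gap: 0.225
gripper_force: 0.0
```

Request:
carry_out(increments=[0,0,0,0,10,0,0,0,0,10,0,0,0,-0.07,10,0,0,0,-0.14,10,0,0,0,-0.14,10,0,0,0,-0.14,10,0,0,0,-0.14,10,0,0,0,0,10], squeeze=20)

```text
t: 4.2
ee_pos: [0.5257, 0.1118, 0.1299]
tool_rot: [0.925, 0.38, 0.001, 0.001]
force: [2.7, -2.8, 3.1]
finger_gap: 0.156
gripper_force: 20.0
```

Run:
```python
from h import *
from rig import env
s=env.observe();c=env.capture('wrist');cv2.imwrite('pics/w3.png',c['img'])
print(s['t'],s['ee_pos'],s['finger_gap'],s['gripper_force'],s['moment'],2*np.arctan2(s['tool_rot'][1],s['tool_rot'][0]),s['joint_positions'])
```

```text
4.2 [0.52565262 0.1117905  0.12988918] 0.1556708318043934 20.001711999066174 [-0.47259027 -0.40919468  0.01357949] 0.7785777954676053 [-1.06223649e-02  4.86867254e-01  1.52729346e+00 -6.33315197e-04
  1.12548342e+00  7.81868404e-01]
```

View pics/w3.png

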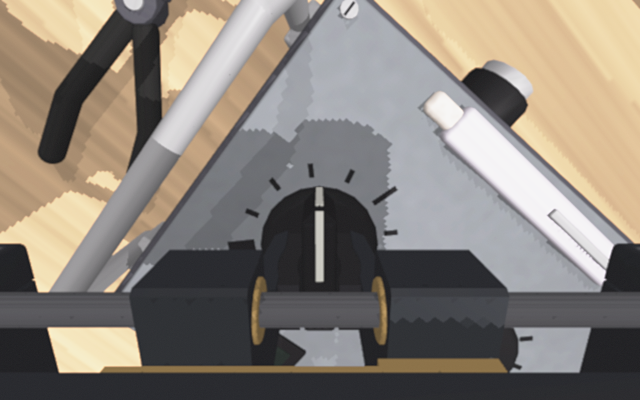

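The pointer line at (320,185)–(320,282) follows the grip and stands just past mark 3 at (310,170), as expected after 36°. I'll go on to 6.

Request:
carry_out(increments=[0,0,0,-0.14,10,0,0,0,-0.14,10,0,0,0,-0.14,10,0,0,0,-0.14,10,0,0,0,-0.14,10,0,0,0,-0.14,10,0,0,0,-0.14,10,0,0,0,-0.14,10])

```text
t: 5.05
ee_pos: [0.5259, 0.1107, 0.1299]
tool_rot: [0.985, -0.17, 0.001, 0.001]
force: [2.7, -10.1, 3.4]
finger_gap: 0.156
gripper_force: 20.0
```

Request:
carry_out(increments=[0,0,0,-0.14,10,0,0,0,-0.14,10,0,0,0,-0.06,10,0,0,0,0,10,0,0,0,0,10])

```text
t: 5.55
ee_pos: [0.5257, 0.1104, 0.1299]
tool_rot: [0.943, -0.332, 0.001, 0.001]
force: [2.2, -12.3, 3.3]
finger_gap: 0.156
gripper_force: 20.0
```

Request:
carry_out(increments=[0,0,0,0,50,0,0,0,0,50,0,0,0,0,50,0,0,0,0,50,0,0,30,0,50,0,0,32,0.12,50,2,-20,10,0.14,50,2,-20,10,0.14,50])

```text
t: 6.35
ee_pos: [0.529, 0.0721, 0.2125]
tool_rot: [0.991, -0.136, 0.001, -0.0]
force: [-1.1, 0.1, 0.3]
finger_gap: 0.568
gripper_force: 0.0
```

Request:
carry_out(increments=[2,-20,0,0.14,50,2,-20,0,0.14,50,2,-20,0,0.14,50,0,-5,0,0.14,50,0,0,0,0.14,50,0,0,0,0.14,50,0,0,0,0.14,50,0,0,0,0.14,50])

```text
t: 7.15
ee_pos: [0.5349, 0.0073, 0.2113]
tool_rot: [0.912, 0.411, -0.0, -0.0]
force: [0.6, 0.2, -0.0]
finger_gap: 0.566
gripper_force: 0.0
```

Request:
carry_out(increments=[0,0,0,0.14,50,0,0,0,0.14,50,0,0,0,0.14,50,0,0,0,0.14,50,0,0,0,0,50])

```text
t: 7.65
ee_pos: [0.5349, 0.0073, 0.2113]
tool_rot: [0.764, 0.645, -0.0, -0.0]
force: [0.8, 0.7, -0.4]
finger_gap: 0.572
gripper_force: 0.0
```

Run:
```python
from fit import *
from rig import env
s=env.observe();c=env.capture('wrist');cv2.imwrite('pics/w4.png',c['img'])
print(s['t'],s['ee_pos'],s['finger_gap'],s['force'],2*np.arctan2(s['tool_rot'][1],s['tool_rot'][0]),proj(c,[[.5357,.0065,.136]],s))
```

```text
7.65 [0.53485793 0.00728928 0.21133348] 0.5721484106053616 [ 0.79125626  0.66878828 -0.39372458] 1.4017377412307914 [[320.16178939 212.0125288 ]]
```

View pics/w4.png

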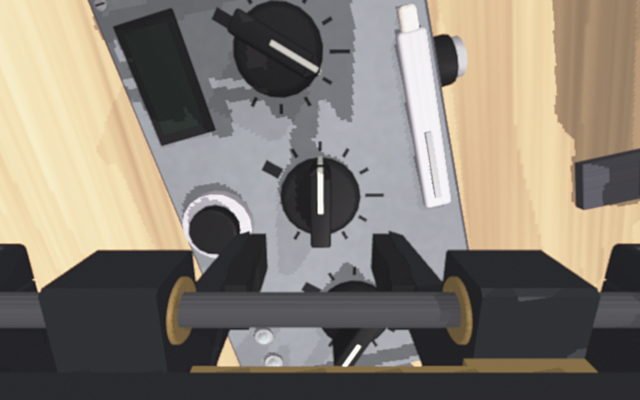

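The left dial now points at mark 6, just past the long 5 at (340,51). The middle dial's line runs from (320,158) to (320,214), centred between the fingers. I'll descend, grip, and turn one click clockwise (−30°).

Request:
carry_out(increments=[1,0,-27,0,50,0,0,-27,0,50,0,0,-27,0,50,0,0,0,0,10,0,0,0,0,10,0,0,0,0,10,0,0,0,0,10,0,0,0,0,10])

```text
t: 8.5
ee_pos: [0.5357, 0.0072, 0.1314]
tool_rot: [0.765, 0.644, -0.0, -0.0]
force: [0.0, -1.1, 8.5]
finger_gap: 0.158
gripper_force: 20.0
```

Request:
carry_out(increments=[0,0,0,0,10,0,0,0,-0.1,10,0,0,0,-0.14,10,0,0,0,-0.14,10,0,0,0,-0.135,10,0,0,0,0,10,0,0,0,0,10])

```text
t: 9.2
ee_pos: [0.536, 0.007, 0.1314]
tool_rot: [0.903, 0.429, 0.0, 0.0]
force: [-2.5, 0.4, 5.8]
finger_gap: 0.156
gripper_force: 20.0
```

Request:
carry_out(increments=[0,0,0,0,50,0,0,0,0,50,0,0,0,0,50,0,0,0,0,50,0,0,30,0,50,0,0,40,0,50,2,-21,10,0,50,2,-21,0,0,50])

```text
t: 10.0
ee_pos: [0.5406, -0.0352, 0.2126]
tool_rot: [0.903, 0.429, 0.002, 0.001]
force: [0.0, -0.5, -0.5]
finger_gap: 0.569
gripper_force: 0.0
```

Request:
carry_out(increments=[2,-21,0,0,50,2,-21,0,0,50,3,-21,0,0,50,0,0,0,0,50])

```text
t: 10.4
ee_pos: [0.5472, -0.0999, 0.2102]
tool_rot: [0.904, 0.427, -0.0, 0.0]
force: [0.2, 1.2, -0.4]
finger_gap: 0.564
gripper_force: 0.0
```

Run:
```python
from fit import *
from rig import env
s=env.observe();c=env.capture('wrist');cv2.imwrite('pics/w5.png',c['img'])
print(s['t'],s['ee_pos'],s['finger_gap'],s['force'],2*np.arctan2(s['tool_rot'][1],s['tool_rot'][0]),s['joint_positions'],proj(c,[[.547,-.0975,.136]],s))
```

```text
10.4 [ 0.54718686 -0.09988075  0.21017696] 0.5640941351562343 [ 0.1612842   1.15104085 -0.40068768] 0.8826525363299791 [-3.93254268e-01  4.29549470e-01  1.36056857e+00 -3.39064012e-04
  1.35137177e+00  2.94963309e-01] [[315.53773445 209.28106822]]
```

View pics/w5.png

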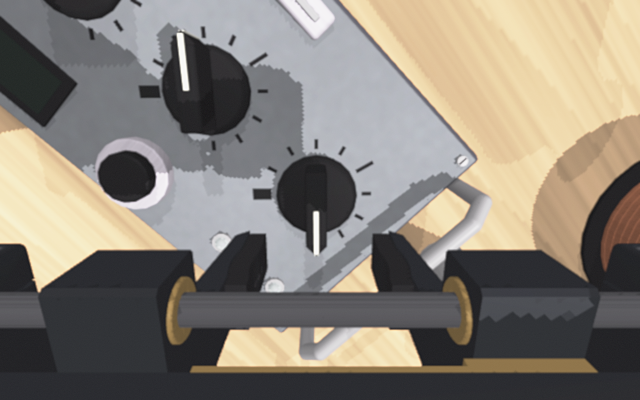

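The right dial's line runs from (316,212) to (316,255), nearly centred between the fingers at 9. I'll check the angles of the middle and right pointers numerically before descending.

Run:
```python
from fit import *
from rig import env
s=env.observe();c=env.capture('wrist')
for p,r in(((184,65),35),((316,232),26)):
    k,a,b=line(c,s,p,r);print(k,a,b,np.hypot(*(b-a)),np.degrees(np.arctan2(*(b-a)[::-1])))
```

```text
384 [0.55464824 0.02943899] [0.53528608 0.0056269 ] 0.030690530041487883 -129.11535355978035
884 [ 0.54535588 -0.12378172] [ 0.52115114 -0.1014715 ] 0.03291831580509091 137.33232555133196
```

The middle reads 50.9° (nominal 51°), so it is on 3. I'll grip the right dial and turn +120° anticlockwise.

Request:
carry_out(increments=[0,2,-27,0,50,0,0,-27,0,50,0,0,-26,0,50,0,0,0,0,10,0,0,0,0,10,0,0,0,0,10,0,0,0,0,10,0,0,0,0,10])

```text
t: 11.3
ee_pos: [0.5477, -0.0962, 0.1315]
tool_rot: [0.904, 0.428, 0.001, 0.001]
force: [-1.0, 2.1, 1.2]
finger_gap: 0.158
gripper_force: 20.0
```

Request:
carry_out(increments=[0,0,0,0,10,0,0,0,0.1,10,0,0,0,0.14,10,0,0,0,0.14,10,0,0,0,0.14,10,0,0,0,0.14,10,0,0,0,0.14,10,0,0,0,0.14,10])

```text
t: 12.1
ee_pos: [0.5458, -0.0958, 0.1314]
tool_rot: [0.61, 0.793, -0.001, -0.001]
force: [-9.1, -0.1, 13.3]
finger_gap: 0.157
gripper_force: 20.0
```

Request:
carry_out(increments=[0,0,0,0.14,10,0,0,0,0.14,10,0,0,0,0.14,10,0,0,0,0.14,10,0,0,0,0.14,10,0,0,0,0.14,10,0,0,0,0.14,10,0,0,0,0,10])

```text
t: 12.9
ee_pos: [0.5444, -0.0971, 0.1314]
tool_rot: [0.166, 0.986, -0.002, -0.003]
force: [-17.2, -7.2, 14.7]
finger_gap: 0.153
gripper_force: 20.0
```

Request:
carry_out(increments=[-2,-1,0,0.09,10,0,0,0,0.085,10,0,0,0,0,10,0,0,0,0,10])

```text
t: 13.3
ee_pos: [0.5441, -0.0976, 0.1315]
tool_rot: [0.081, 0.997, -0.001, -0.001]
force: [-6.6, -4.4, 9.7]
finger_gap: 0.155
gripper_force: 20.0
```

Request:
carry_out(increments=[0,0,0,0,50,0,0,0,0,50,0,0,0,0,50,0,0,0,0,50,0,0,30,0,50,0,0,40,0,50,-5,10,20,-0.14,10,-5,10,20,-0.14,0])

```text
t: 14.1
ee_pos: [0.5349, -0.0767, 0.2416]
tool_rot: [0.222, 0.975, 0.0, 0.0]
force: [-0.4, 0.6, -0.4]
finger_gap: 0.411
gripper_force: 0.0
```

Request:
carry_out(increments=[-5,10,25,-0.14,0,-5,10,25,-0.14,0,-5,10,25,-0.14,0,-5,10,25,-0.14,0,-5,10,25,-0.14,0,-5,10,25,-0.14,0,0,0,0,-0.14,0,0,0,0,-0.14,0])

```text
t: 14.9
ee_pos: [0.5049, -0.0165, 0.3911]
tool_rot: [0.706, 0.708, 0.0, 0.001]
force: [-0.4, 0.5, -0.6]
finger_gap: 0.004
gripper_force: 0.0
```

Request:
carry_out(increments=[0,0,0,-0.14,0,0,0,0,0,0])

```text
t: 15.1
ee_pos: [0.5049, -0.0168, 0.3903]
tool_rot: [0.752, 0.659, -0.0, -0.0]
force: [-0.3, 0.4, 0.6]
finger_gap: 0.004
gripper_force: 0.0
```

Run:
```python
from fit import *
from rig import env
import pickle
s=env.observe();c=env.capture('wrist');cv2.imwrite('pics/w6.png',c['img']);pickle.dump((s,c),open('w6.pkl','wb'))
print(s['t'],s['ee_pos'],s['finger_gap'],2*np.arctan2(s['tool_rot'][1],s['tool_rot'][0]))
for n,A in dict(L=(.525,.111),M=(.536,.0068),R=(.546,-.097)).items():
    p=proj(c,[[*A,.136]],s)[0]; k,a,b=line(c,s,p,30)
    if np.hypot(*(a-A))>np.hypot(*(b-A)): a,b=b,a
    an=np.degrees(np.arctan2(*(b-a)[::-1])); print(n,p,k,a,b,np.hypot(*(b-a)),an,((141-an)%360)/30)
sc,r=skirt(c,s,proj(c,[[.4565,-.0012,.114]],s)[0],24,.114);print('btn',sc,r)
```

```text
15.1 [ 0.50493643 -0.01680857  0.39032568] 0.003772067582392776 1.4387462774096196
L [321.52253923  38.87763821] 105 [0.52482556 0.1106284 ] [0.5484369  0.09155141] 0.03035501872893862 -38.936780158827105 5.997892671960903
M [343.02882951 136.6077731 ] 91 [0.53595916 0.0063318 ] [0.5549524 0.0293261] 0.029824168394796683 50.44336162318982 3.0185546125603393
R [360.73648817 220.73474562] 100 [ 0.54740408 -0.09794138] [ 0.58166915 -0.10548227] 0.03508504590921069 -12.411515813262502 5.1137171937754164
btn [ 0.45640907 -0.00143328] 0.016990674659609795
```

View pics/w6.png

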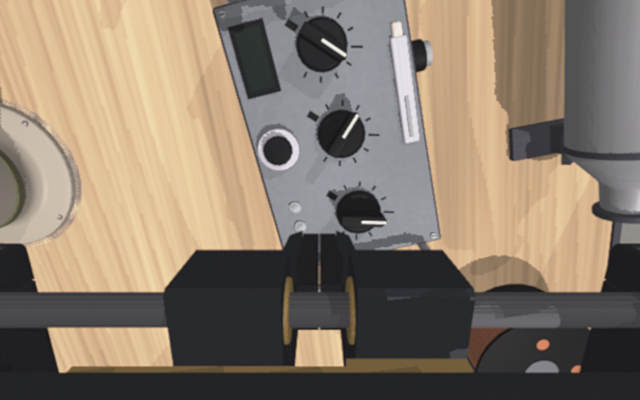

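Fits give left 6.00, middle 3.02 and right about 5.1, with the line from (362,221) to (386,223) lying along the long 5 mark. All are within tolerance. The button is at (0.4565, −0.0013), px (278,149). Next comes the press with the fingers shut.

Request:
carry_out(increments=[-6,2,-28,0,0,-6,2,-28,0,0,-6,2,-28,0,0,-6,2,-28,0,0,-6,2,-28,0,0,-6,2,-28,0,0,-6,2,-28,0,0,-6,2,-28,0,0])

```text
t: 15.95
ee_pos: [0.4566, -0.0008, 0.1655]
tool_rot: [0.75, 0.661, 0.0, 0.0]
force: [0.4, -0.3, -0.4]
finger_gap: 0.008
gripper_force: 0.0
```

Request:
carry_out(increments=[0,0,-10,0,0,0,0,-10,0,0,0,0,-8,0,0,0,0,-3,0,0,0,0,-3,0,0,0,0,-3,0,0,0,0,0,0,0])

```text
t: 16.65
ee_pos: [0.4575, -0.0011, 0.1301]
tool_rot: [0.752, 0.659, 0.0, 0.001]
force: [-1.2, -0.7, 5.3]
finger_gap: 0.005
gripper_force: 2.4
```

Request:
carry_out(increments=[0,0,-2,0,0,0,0,-2,0,0,0,0,0,0,0])

```text
t: 16.95
ee_pos: [0.4576, -0.0011, 0.1294]
tool_rot: [0.752, 0.66, 0.001, 0.002]
force: [-13.2, 0.6, 46.5]
finger_gap: 0.006
gripper_force: 23.3
```

The arm stopped hard at 46 N. I'll back off and find the force-versus-height profile, to see whether that was the button's end stop.

Request:
carry_out(increments=[0,0,4,0,0,0,0,0,0,0])

```text
t: 17.15
ee_pos: [0.4575, -0.0011, 0.1308]
tool_rot: [0.752, 0.659, 0.001, 0.001]
force: [-1.3, -0.4, 5.6]
finger_gap: 0.002
gripper_force: 2.2
```

Request:
carry_out(increments=[0,0,3,0,0,0,0,0,0,0])

```text
t: 17.35
ee_pos: [0.4575, -0.0011, 0.133]
tool_rot: [0.752, 0.659, 0.0, 0.001]
force: [1.0, -1.3, 3.0]
finger_gap: 0.001
gripper_force: 1.7
```

Request:
carry_out(increments=[0,0,3,0,0,0,0,0,0,0])

```text
t: 17.55
ee_pos: [0.4572, -0.001, 0.1356]
tool_rot: [0.752, 0.659, 0.0, 0.0]
force: [0.4, -1.3, 1.5]
finger_gap: 0.006
gripper_force: 1.0
```

Request:
carry_out(increments=[0,0,4,0,0,0,0,0,0,0])

```text
t: 17.75
ee_pos: [0.4567, -0.0008, 0.1395]
tool_rot: [0.752, 0.659, -0.0, -0.0]
force: [0.5, 1.1, -0.6]
finger_gap: 0.003
gripper_force: 0.0
```

The profile matches the spring exactly: 1.5 N at first contact at 0.136, 5 N near 0.130, and the hard stop at 0.1294. That is the full 7 mm travel, so the button was home, and it is now released. I'll rise and check the dials from nearer.

Request:
carry_out(increments=[0,0,30,0,0,0,0,40,0,0,4,-13,30,0,0,4,-14,30,0,0,4,-14,30,0,0,4,-14,30,0,0,4,-14,20,0,0,0,0,0,0,0])

```text
t: 18.55
ee_pos: [0.4776, -0.0711, 0.351]
tool_rot: [0.752, 0.659, 0.001, 0.002]
force: [0.3, 0.9, -0.6]
finger_gap: 0.01
gripper_force: 0.0
```

Run:
```python
from fit import *
from rig import env
import pickle
s=env.observe();c=env.capture('wrist')
print(s['t'],s['ee_pos'],s['force'])
for n,A in dict(L=(.525,.111),M=(.536,.0068),R=(.546,-.097)).items():
    p=proj(c,[[*A,.136]],s)[0]; k,a,b=line(c,s,p,28)
    if np.hypot(*(a-A))>np.hypot(*(b-A)): a,b=b,a
    an=np.degrees(np.arctan2(*(b-a)[::-1])); print(n,p.round(),k,a.round(4),b.round(4),np.hypot(*(b-a)).round(4),an.round(1),((141-an)%360)/30)
t=env.capture('top')['img'][140:245,235:435]
u=c['img'][:290,180:480]
cv2.imwrite('pics/fin.png',np.vstack([cv2.resize(u,(400,387)),cv2.resize(t,(400,210))]))
```

```text
18.55 [ 0.47757822 -0.07107953  0.35101927] [ 0.26363089  0.91776643 -0.55867291]Traceback (most recent call last):
  File "<stdin>", line 7, in <module>
  File "fit.py", line 9, in line
    best=max(range(1,n),key=lambda i:st[i,4]-2*np.hypot(*(np.argwhere(l==i).mean(0)[::-1]-p)))
ValueError: max() iterable argument is empty
```

The left dial is out of this view, and no picture was made; I'll check the middle and right here.

Run:
```python
from fit import *
from rig import env
s=env.observe();c=env.capture('wrist')
for n,A in dict(M=(.536,.0068),R=(.546,-.097)).items():
    p=proj(c,[[*A,.136]],s)[0]; k,a,b=line(c,s,p,28)
    if np.hypot(*(a-A))>np.hypot(*(b-A)): a,b=b,a
    an=np.degrees(np.arctan2(*(b-a)[::-1])); print(n,p.round(),k,a.round(4),b.round(4),np.hypot(*(b-a)).round(4),an.round(1),((141-an)%360)/30)
t=env.capture('top')['img'][140:245,235:435]
cv2.imwrite('pics/fin.png',np.vstack([cv2.resize(c['img'][:280,200:520],(440,385)),cv2.resize(t,(440,210))]))
```

```text
M [368.  83.] 106 [0.5357 0.006 ] [0.5519 0.026 ] 0.0258 50.9 3.0028036573379193
R [387. 184.] 94 [ 0.5469 -0.0985] [ 0.5744 -0.1031] 0.0278 -9.6 5.019176415122244
```

View pics/fin.png

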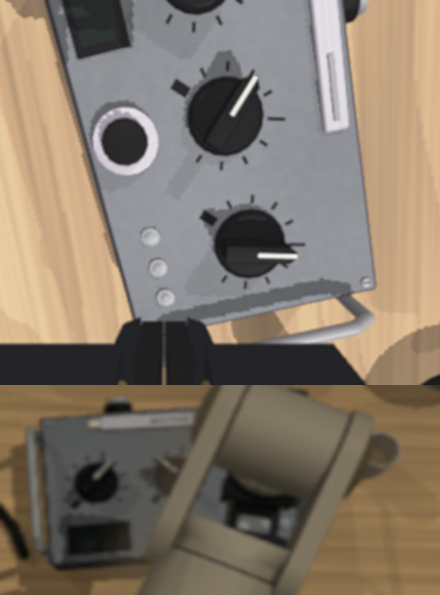

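The picture shows the right pointer at the 5 mark, the middle at 3, the left (in the top view) still at 6, the button up, and the marker undisturbed. I'm handing in.

```bash
python3 -c "
from rig import env
print(env.finish_job())"
```

```text
the job is handed in; nothing more can be done
None
```

The job is handed in with no verdict returned: the dials measured 6, 3 and 5, the button went fully home and sprang back, and I saw no part shifted.

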